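Load the cap track and shut its gate

TASK

Push the three small screw caps with the fingertips, one at a time, through the narrow gate of the grey cap tray into its single-file track, then push the gate slide fully shut behind them. Slide the caps along the deck and never pick one up or lift it over a rail; leave the one wide cap behind in the tray and do not disturb the vials and the film tub standing beside it.

Things in the scene. Friction and masses are not known exactly. Their poses are not given: they have to be found in the camera images.
- cap_tray: Grey-painted metal cap tray, 184 mm along its x, 292 mm along its y; stands fast, cannot be shifted. Origin at bench height under the tray, z up. Level deck 12 mm above the origin. All rails stand only 8 mm above the deck (slide guides 9, end stop 13 mm): fingertips 10 to 15 mm above the deck pass over the rails and still push the 18 mm tall caps.
- bay_middle (a point): Middle of the open bay, at deck height: tray x 0, y -70 mm. The bay spans tray x -80 to 80 mm and y -139 to 0 mm between rails 4 mm thick
- gate_mouth (a point): Middle of the gate, at deck height: tray x 0, y 50 mm. Two slanting rails funnel to it, from x +-80 mm at y 0 to x +-13.5 mm at y 50 mm; the blade of the gate slide crosses the track just behind it, at y 56.7 to 60.3 mm
- track_end (a point): Middle of the track at the end stop, at deck height: tray x 0, y 137 mm. The track runs straight along tray +y from the gate, 27 mm wide (x -13.5 to 13.5 mm), rails 6 mm thick; behind the blade it holds three small caps in a row with about 4 mm to spare, each cap pushing on those in front of it
- gate_slide (a joint): Travel of the gate slide along the tray's +x, in m: 0 is fully open (blade clear of the track), 0.040 is fully shut, the stop (blade right across the track). It stays where it is left and takes about 1.5 N to push.
- gate_tab (a point): Centre of the outer (-x) face of the slide's upright black push tab: 6 mm thick, 26 mm wide along tray y, from 11.5 to 31.5 mm above the deck. Push it along tray +x. With the slide open this face is at tray x -71, y 58.5 mm, shut at x -31 mm; guides 9 mm high lie on either side of the blade in front of and below the tab
- cap_1: Small white ribbed screw cap, 24 mm across and 18 mm tall, lying flat on the deck; origin at the centre of its underside, z up
- cap_2: Small white screw cap, the same as cap_1
- cap_3: Small white screw cap, the same as cap_1
- wide_cap: The one wider white screw cap, 34 mm across and 18 mm tall, too wide for the gate; origin at the centre of its underside
- vial_a: Glass vial, 23 mm across and 62 mm tall, standing on the bench by the tray; origin at the centre of its underside
- vial_b: Glass vial, the same as vial_a, standing near it
- film_tub: Black film tub, 34 mm across and 50 mm tall, standing on the bench by the tray; origin at the centre of its underside
Not all that is in view belongs to the job. Leave any pink look-alike of the cap_2 alone. Leave any orange look-alike of the cap_1 alone.

How it is judged:
By the outcome, as a careful person would: the job done as asked, in the order asked, and still so for the second after the job is handed in, with the robot touching nothing.
It also fails if it takes over 72 s, if anything falls off the work surface, if the arm or the gripper's body presses on something with over 40 N, if the wrist force passes 120 N, or if a joint passes its speed limit or range.

ROBOT

A 7-joint arm with a two-finger parallel gripper is mounted at the origin on a cart in front of the work surface, level with it; the furniture and walls round the work are solid. World frame = base frame: x ahead of the robot, y to its left, z up, the work surface at z = 0. Lengths are in m, angles in rad, forces in N, time in s.
With the tool pointing down it reaches from about 0.4 to 0.85 m from the base axis. Payload 10.4 kg.
Tool frame: the origin (TCP) lies between the finger pads; the fingertips stand tcp_to_tips ahead of it and the grasp point (between the pads) lies 8 mm behind it (tcp_to_tips is the distance from the TCP to the fingertips, in m); z points along the fingers, y is the line along which they close (so a half turn about z gives the same grasp; the last joint's range is limited). The gripper opens to 85 mm and grips with 20 to 120 N. Pads are 22 mm wide; open, the fingers measure 114 mm over their backs; the gripper's body (76 mm by 85 mm) begins 54 mm behind the grasp point. The pads swing forward as they close: fully open they stand 13 mm farther back than shut.
Start: joints at [-1.141, 0.332, -0.065, 1.46, 0.022, 1.35, -0.088], TCP at [0.273, 0.562, 0.242] pointing down, gripper open.
Joint ranges: [-2.6, 2.6], [-0.5, 2.12], [-1.47, 1.34], [0.16, 2.42], [-1.27, 4.41], [0.06, 2.06], [-2.6, 2.6]. Speed limits (rad/s): [2.22, 2.22, 2.79, 2.79, 3.14, 3.14, 3.14].

INTERFACE

Orientations are given as a unit quaternion [x, y, z, w].
In Python, from workcell import * gives the robot as it stands.
- The arm moves only by the tool apply_moves, never from a script. Its argument "rows" is a list of rows, each an object of numbers: "x", "y", "z": the shift along the tool's x, y, z in mm; "ax", "ay", "az": the turn, a rotation vector about the tool's x, y, z in degrees; "gripper": the closure, from 0 (fully open) to 1 (shut). A call has 1 to 5 rows; each row shifts and turns the commanded pose from where the row before left it, along the tool's axes as they then stand; what a row does not reach is not made up. A row lasts 1/12 s, in which the tool goes at most 41.7 mm and 7.16 degrees, less where a joint would pass 70% of its speed; a pose out of reach is approached as far as the arm can. A call with a gripper value outside its range is refused whole. The fingers move at their own pace and stop on an object; "newtons" is the grip in N (left out, the last holds). Time passes only in rows, so rows that do not move let the fingers close. It gives the time, the measured TCP pose, the force, the opening and the grip force at its end, in the units of the state.
- get_obs(): the state, without advancing time (a new reading comes with each control period).
- camera(name): name is "scene" or "top" or "wrist"; returns a dict with "color" (420x560x3 uint8, red, green, blue), "fov_y" (degrees; the focal length in pixels is half the picture's height over the tangent of half this angle, whatever the lens; pixels are square), "cx", "cy" (the principal point, pixels), "rvec" (rotation vector, rad) and "tvec" (3), from world to camera coordinates, as OpenCV has them. Camera axes: x right, y down, z forward; pixel columns grow to the right and rows downward; lengths in m; the calibration is good to about 2 mm. The wrist camera is an equidistant fisheye: a pixel r from the principal point sees the ray r / f radians off the axis. A picture is of the moment at which its call begins. There is no depth.
- hand_in(): hands the job in; it is judged then, once.
The state is a dict: "clock": time; "joint_pos": joint angles; "joint_velocities": joint speeds; "tau": joint torques, N m; "position": TCP position; "ee_rot": TCP orientation; "ft_force": force on the tool from outside, world axes, zero at the start; "torque": the same for the moment, N m; "grip_width": opening from 0.0 (shut) to 1.0 (fully open); "grasp_force": force on a finger pad.
Only numpy, scipy, OpenCV 4.12 (cv2) and the standard library are available. Lean on these libraries where they do the work, as an engineer would, in place of code of your own. Each camera call takes 0.05 s, during which the arm holds its last target. There are 200 camera calls.

## Working session

There is one attempt and no reset: what is moved stays moved. The work goes in short steps, Python scripts to look and compute and a tool call to move; the robot and the scene stay as the last step left them, time stands still between calls to the robot, and variables do not carry over. Pictures are saved under pics/ and viewed, at most 10 in all, crops included, and the job is handed in when it is done.

Besides the shell and the picture viewer there is one more tool, called by a JSON object that holds its "name" and its "arguments". apply_moves: Moves the arm, as the interface text tells. Its arguments: {"type":"object","properties":{"rows":{"type":"array","items":{"type":"object","properties":{"x":{"type":"number"},"y":{"type":"number"},"z":{"type":"number"},"ax":{"type":"number"},"ay":{"type":"number"},"az":{"type":"number"},"gripper":{"type":"number"}}}},"newtons":{"type":"number"}},"required":["rows"]}

```bash
mkdir -p pics; ls
cat > h.py <<'E'
from workcell import *
import numpy as np, cv2
def save(n,f):
    c=camera(n); cv2.imwrite('pics/'+f,c['color'][:,:,::-1]); np.save('pics/'+f+'.npy',c,allow_pickle=True); return c
def ray(c,u,v):
    f=c['color'].shape[0]/2/np.tan(np.radians(c['fov_y'])/2)
    R=cv2.Rodrigues(np.array(c['rvec'],float))[0]; t=np.array(c['tvec'],float).ravel()
    return -R.T@t, R.T@np.array([(u-c['cx'])/f,(v-c['cy'])/f,1.])
def onz(c,u,v,z):
    o,d=ray(c,u,v); return o+d*(z-o[2])/d[2]
def proj(c,p):
    f=c['color'].shape[0]/2/np.tan(np.radians(c['fov_y'])/2)
    R=cv2.Rodrigues(np.array(c['rvec'],float))[0]; q=R@np.array(p,float)+np.array(c['tvec'],float).ravel()
    return np.array([c['cx']+f*q[0]/q[2],c['cy']+f*q[1]/q[2]])
E
python3 - <<'E'
from h import *
a=save('top','top0.png'); b=save('scene','scene0.png')
for c in(a,b):print(c['fov_y'],c['cx'],c['cy'],ray(c,280,210))
o=get_obs();print(o['clock'],o['position'],o['ee_rot'],o['grip_width'])
import workcell
print([k for k in dir(workcell) if not k.startswith('_')])
E
```

```text
pics
49.68645392989967 275.3038015906741 209.99427756802737 (array([0.48295774, 0.07454668, 0.88390649]), array([ 0.13684734,  0.00729676, -0.99061938]))
45.12588082785919 275.2161426136839 213.72171834733984 (array([-0.01621297, -0.54575931,  0.71398385]), array([ 0.5645283 ,  0.58408149, -0.58335274]))
0.1 [0.27331445 0.56172967 0.24161058] [ 2.24478807e-01  9.74478775e-01 -6.08550382e-04 -1.06123162e-04] 0.9994517165469978
['MotionError', 'camera', 'get_obs', 'hand_in', 'tcp_to_tips']
```

View pics/top0.png

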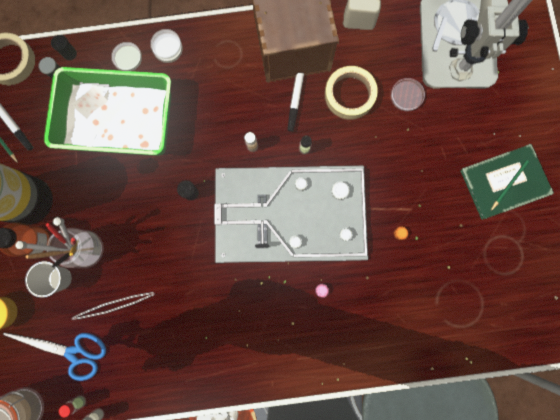

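View pics/scene0.png

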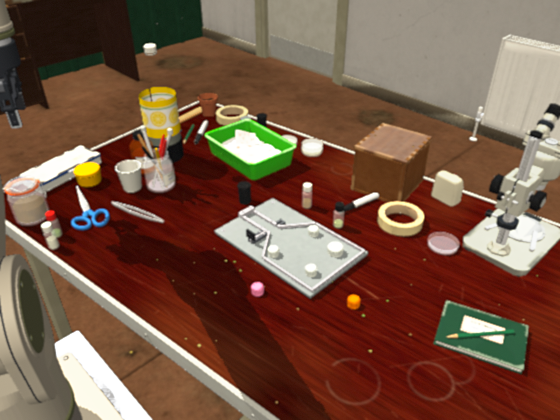

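Run:
```python
from h import *
c=np.load('pics/top0.png.npy',allow_pickle=True).item()
im=c['color']; hsv=cv2.cvtColor(im,cv2.COLOR_RGB2HSV)
cv2.imwrite('pics/crop0.png',cv2.resize(im[120:300,170:420,::-1],None,fx=3.2,fy=3.2,interpolation=cv2.INTER_CUBIC)[:600,:800])
m=((hsv[...,1]<60)&(hsv[...,2]>90)).astype(np.uint8); m[:160]=0;m[270:]=0;m[:,:205]=0;m[:,380:]=0
k=cv2.findContours(cv2.morphologyEx(m,cv2.MORPH_CLOSE,np.ones((7,7))),0,2)[0]; k=max(k,key=cv2.contourArea)
r=cv2.minAreaRect(k);bp=cv2.boxPoints(r);print(r,bp)
W=np.array([onz(c,*p,0.012) for p in bp]);print(W.round(4),[np.linalg.norm(W[i]-W[i-1]).round(4) for i in range(4)],W.mean(0))
w=((hsv[...,2]>205)&(hsv[...,1]<40)).astype(np.uint8)
n,l,s,ce=cv2.connectedComponentsWithStats(w)
for i in range(1,n):
  u,v=ce[i]
  if 210<u<375 and 160<v<270 and s[i,4]>8: print(ce[i].round(1),s[i],onz(c,u,v,0.03).round(4))
for u,v in[(280,210),(200,210),(280,150)]:print(onz(c,u,v,0))
```

```text
((290.15509033203125, 213.64990234375), (95.05413055419922, 152.63909912109375), 89.02897644042969) [[213.04106 167.42303]
 [365.65826 164.8363 ]
 [367.2691  259.87677]
 [214.65192 262.4635 ]]
[[ 0.6883  0.213   0.012 ]
 [ 0.6927 -0.087   0.012 ]
 [ 0.5073 -0.0853  0.012 ]
 [ 0.5021  0.2061  0.012 ]] [np.float64(0.1863), np.float64(0.3), np.float64(0.1853), np.float64(0.2914)] [0.59758747 0.06169484 0.012     ]
[317.8 169.9] [292 169  52   3 117] [0.6786 0.0082 0.03  ]
[344.3 231.7] [294 168  73  89 344] [ 0.5595 -0.0402  0.03  ]
[277.3 188.2] [264 171  27  36  92] [0.6431 0.0859 0.03  ]
[222.3 174.1] [221 173   4   4   9] [0.6708 0.1919 0.03  ]
[300.3 182.8] [295 177  12  13 111] [0.6534 0.0419 0.03  ]
[339.6 189.6] [331 181  18  18 233] [ 0.6401 -0.0329  0.03  ]
[217.5 213.5] [215 203   6  21 120] [0.5943 0.1998 0.03  ]
[243.3 204.7] [224 203  37   4 121] [0.6112 0.1508 0.03  ]
[246.  223.2] [223 220  40  23 148] [0.5757 0.1452 0.03  ]
[278.2 237.5] [264 220  29  36  95] [0.5486 0.0842 0.03  ]
[345.2 234. ] [340 228  12  13 115] [ 0.5552 -0.0418  0.03  ]
[294.4 241.2] [289 235  12  13 117] [0.5416 0.0538 0.03  ]
[222.3 255. ] [220 252   6   7  22] [0.5156 0.1893 0.03  ]
[0.60506342 0.08105741 0.        ]
[0.60520721 0.23892213 0.        ]
[0.72643269 0.08107009 0.        ]
```

View pics/crop0.png

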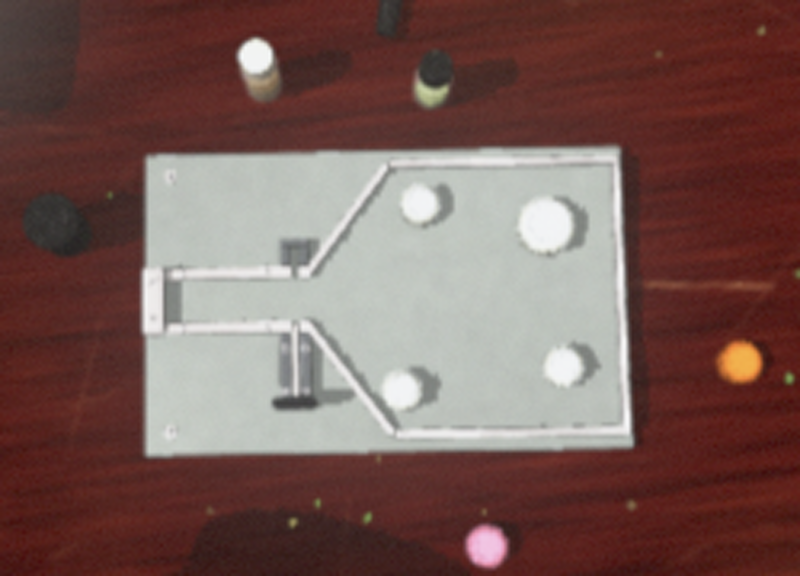

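```bash
cat >> h.py <<'E'
def fit(T,W):  # tray xy -> world xy
    T=np.array(T,float);W=np.array(W,float);t0=T.mean(0);w0=W.mean(0);A=T-t0;B=W-w0
    th=np.arctan2((A[:,0]*B[:,1]-A[:,1]*B[:,0]).sum(),(A*B).sum()); R=np.array([[np.cos(th),-np.sin(th)],[np.sin(th),np.cos(th)]])
    return th,w0-R@t0,R
E
python3 - <<'E'
from h import *
c=np.load('pics/top0.png.npy',allow_pickle=True).item()
P=[((146,156),(92,146),12),((620,147),(92,-146),12),((633,445),(-92,-146),12),((146,456),(-92,146),12),
((390,164),(82,0),20),((396,432),(-82,0),20),((308,272),(15,50),20),((308,323),(-15,50),20)]
W=[onz(c,170+p[0]/3.2,120+p[1]/3.2,z/1000)[:2] for p,_,z in P]
T=[np.array(t)/1000 for _,t,_ in P]
th,o,R=fit(T,W);print(np.degrees(th),o);print(((np.array(W)-(np.array(T)@R.T+o))*1000).round(1))
for n,(u,v) in dict(A=(300.3,182.8),B=(294.4,241.2),C=(345.2,234),wide=(339.6,189.6),tab=(170+295/3.2,120+403/3.2),va=(170+257/3.2,120+90/3.2)).items():
  w=onz(c,u,v,.03)[:2];print(n,w.round(4),(R.T@(w-o)*1000).round(1))
q=get_obs();from scipy.spatial.transform import Rotation as Q
print(Q.from_quat(q['ee_rot']).as_matrix().round(3),tcp_to_tips)
E
```

```text
1.097831847757111 [0.59707182 0.05872698]
[[-0.7  1.3]
 [-1.4  2.3]
 [ 1.   2.7]
 [-0.2  1.3]
 [-0.7 -2.5]
 [ 1.1 -2.3]
 [ 0.9 -1.6]
 [ 0.  -1.2]]
A [0.6535 0.042 ] [ 56.1 -17.8]
B [0.5416 0.0537] [-55.5  -3.9]
C [ 0.5552 -0.0419] [-43.8 -99.8]
wide [ 0.6401 -0.0329] [ 41.3 -92.4]
tab [0.5327 0.1143] [-63.3  56.8]
va [0.7221 0.1384] [126.5  77.3]
[[-0.899  0.437 -0.   ]
 [ 0.437  0.899 -0.001]
 [-0.    -0.001 -1.   ]] 0.011
```

```bash
cat >> h.py <<'E'
from scipy.spatial.transform import Rotation as Q
TH=np.radians(1.098); O=np.array([.5971,.0587]); RT=np.array([[np.cos(TH),-np.sin(TH)],[np.sin(TH),np.cos(TH)]])
def plan(*wps):  # (trayx mm, trayy mm, tcp z mm, heading deg of tool x in tray); shifts assume shift first then turn
    q=get_obs(); p=np.array(q['position']); M=Q.from_quat(q['ee_rot']).as_matrix()
    print('t',q['clock'],'tray',(RT.T@(p[:2]-O)*1000).round(1),'z',(p[2]*1000).round(1),'F',np.round(q['ft_force'],1),'w',q['grip_width'],'j7',q['joint_pos'][6],'head',(np.degrees(np.arctan2(M[1,0],M[0,0]))-1.098).round(1))
    for x,y,z,h in wps:
        g=np.r_[O+RT@np.array([x,y])/1000,z/1000]; d=M.T@(g-p)*1000
        a=np.radians(h)+TH; N=np.column_stack([[np.cos(a),np.sin(a),0],[np.sin(a),-np.cos(a),0],[0,0,-1]])
        print('shift',d.round(1),'then turn',np.degrees(Q.from_matrix(M.T@N).as_rotvec()).round(2)); p=g;M=N
E
python3 -c "
from h import *
plan((77,-40,110,134),(77,-40,34,134))"
```

```text
t 0.1 tray [-314.1  509.1] z 241.6 F [-0.  -0.2  0.3] w 0.9994517165469978 j7 -0.08850768380030634 head 153.0
shift [-598.  -311.1  132. ] then turn [-0.07  0.02 18.96]
shift [ 0.  0. 76.] then turn [0. 0. 0.]
```

{"name": "apply_moves", "arguments": {"rows": [{"x":-30,"y":-15.5,"gripper":0.82},{"x":-30,"y":-15.5},{"x":-30,"y":-15.5},{"x":-30,"y":-15.5},{"x":-30,"y":-15.5}]}}

```text
invalid input at $.rows[0]: expected keys x, y, z, ax, ay, az, gripper
```

{"name": "apply_moves", "arguments": {"rows": [{"x":-30,"y":-15.5},{"x":-30,"y":-15.5},{"x":-30,"y":-15.5},{"x":-30,"y":-15.5},{"x":-30,"y":-15.5}]}}

```text
invalid input at $.rows[0]: expected keys x, y, z, ax, ay, az, gripper
```

{"name": "apply_moves", "arguments": {"rows": [{"x":-30,"y":-15.5},{"x":-30,"y":-15.5},{"x":-30,"y":-15.5},{"x":-30,"y":-15.5},{"x":-30,"y":-15.5}]}}

```text
invalid input at $.rows[0]: expected keys x, y, z, ax, ay, az, gripper
```

{"name": "apply_moves", "arguments": {"rows": [{"x":-30,"y":-15.5,"z":20},{"x":-30,"y":-15.5,"z":20},{"x":-30,"y":-15.5,"z":20},{"x":-30,"y":-15.5,"z":20},{"x":-28,"y":-15.5,"z":20}]}}

```text
invalid input at $.rows[0]: expected keys x, y, z, ax, ay, az, gripper
```

{"name": "apply_moves", "arguments": {"rows": [{"az":6.3},{"az":6.3},{"az":6.3},{},{}]}}

```text
invalid input at $.rows[0]: expected keys x, y, z, ax, ay, az, gripper
```

```bash
python3 -c "
from h import *
plan((77,-40,60,134),(77,-40,34,134))
save('wrist','w0.png')"
```

```text
t 0.1 tray [-314.1  509.1] z 241.6 F [-0.  -0.2  0.3] w 0.9994517165469978 j7 -0.08850768380030634 head 153.0
shift [-598.  -311.1  182. ] then turn [-0.07  0.02 18.96]
shift [ 0.  0. 26.] then turn [0. 0. 0.]
```

View pics/w0.png

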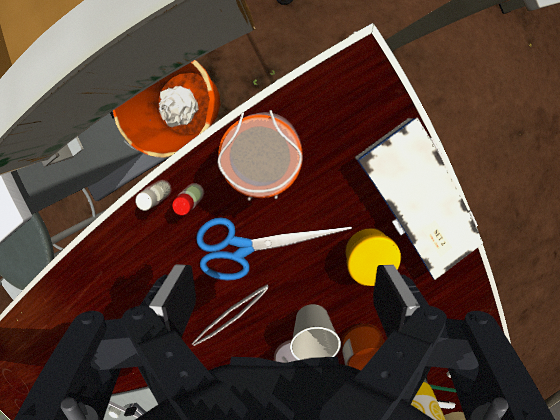

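The arm has not moved yet: every row needs all the keys. The wrist view shows the start area, with the scissors at (250,245) and no tray.

{"name": "apply_moves", "arguments": {"rows": [{"x":-30,"y":-15.5,"z":0,"ax":0,"ay":0,"az":0,"gripper":0.82},{"x":-30,"y":-15.5,"z":0,"ax":0,"ay":0,"az":0,"gripper":0.82},{"x":-30,"y":-15.5,"z":0,"ax":0,"ay":0,"az":0,"gripper":0.82},{"x":-30,"y":-15.5,"z":0,"ax":0,"ay":0,"az":0,"gripper":0.82},{"x":-30,"y":-15.5,"z":0,"ax":0,"ay":0,"az":0,"gripper":0.82}], "newtons": 20}}

```text
clock: 0.57
position: [0.3751, 0.4252, 0.2421]
ee_rot: [0.224, 0.974, -0.0, -0.0]
ft_force: [0.5, -0.4, 0.8]
grip_width: 0.297
grasp_force: 0.0
```

{"name": "apply_moves", "arguments": {"rows": [{"x":-30,"y":-15.5,"z":0,"ax":0,"ay":0,"az":0,"gripper":0.82},{"x":-30,"y":-15.5,"z":0,"ax":0,"ay":0,"az":0,"gripper":0.82},{"x":-30,"y":-15.5,"z":0,"ax":0,"ay":0,"az":0,"gripper":0.82},{"x":-30,"y":-15.5,"z":0,"ax":0,"ay":0,"az":0,"gripper":0.82},{"x":-30,"y":-15.5,"z":0,"ax":0,"ay":0,"az":0,"gripper":0.82}]}}

```text
clock: 0.98
position: [0.476, 0.2899, 0.2422]
ee_rot: [0.224, 0.974, 0.0, -0.0]
ft_force: [0.4, 0.7, -0.6]
grip_width: 0.181
grasp_force: 0.0
```

{"name": "apply_moves", "arguments": {"rows": [{"x":-30,"y":-15.5,"z":0,"ax":0,"ay":0,"az":0,"gripper":0.82},{"x":-30,"y":-15.5,"z":0,"ax":0,"ay":0,"az":0,"gripper":0.82},{"x":-30,"y":-15.5,"z":0,"ax":0,"ay":0,"az":0,"gripper":0.82},{"x":-30,"y":-15.5,"z":0,"ax":0,"ay":0,"az":0,"gripper":0.82},{"x":-30,"y":-15.5,"z":0,"ax":0,"ay":0,"az":0,"gripper":0.82}]}}

```text
clock: 1.4
position: [0.577, 0.1546, 0.2422]
ee_rot: [0.224, 0.975, -0.0, -0.0]
ft_force: [0.3, 1.0, 0.0]
grip_width: 0.179
grasp_force: 0.0
```

{"name": "apply_moves", "arguments": {"rows": [{"x":-30,"y":-15.5,"z":20,"ax":0,"ay":0,"az":0,"gripper":0.82},{"x":-30,"y":-15.5,"z":20,"ax":0,"ay":0,"az":0,"gripper":0.82},{"x":-30,"y":-15.5,"z":20,"ax":0,"ay":0,"az":0,"gripper":0.82},{"x":-30,"y":-15.5,"z":20,"ax":0,"ay":0,"az":0,"gripper":0.82},{"x":-28,"y":-15.5,"z":20,"ax":0,"ay":0,"az":0,"gripper":0.82}]}}

```text
clock: 1.82
position: [0.6763, 0.0201, 0.141]
ee_rot: [0.224, 0.974, -0.0, -0.0]
ft_force: [0.8, 1.5, -0.1]
grip_width: 0.182
grasp_force: 0.0
```

{"name": "apply_moves", "arguments": {"rows": [{"x":0,"y":0,"z":0,"ax":0,"ay":0,"az":6.3,"gripper":0.82},{"x":0,"y":0,"z":0,"ax":0,"ay":0,"az":6.3,"gripper":0.82},{"x":0,"y":0,"z":0,"ax":0,"ay":0,"az":6.3,"gripper":0.82},{"x":0,"y":0,"z":0,"ax":0,"ay":0,"az":0,"gripper":0.82}]}}

```text
clock: 2.15
position: [0.6754, 0.0216, 0.1416]
ee_rot: [0.384, 0.923, -0.0, -0.0]
ft_force: [-0.5, 0.2, -0.6]
grip_width: 0.183
grasp_force: 0.0
```

```bash
python3 -c "
from h import *
plan((77,-40,60,134),(77,-40,34,134))
save('wrist','w1.png')"
```

```text
t 2.15 tray [ 77.5 -38.6] z 141.6 F [-0.5  0.2 -0.6] w 0.18295772255902687 j7 0.8128457858723954 head 133.8
shift [-0.7 -1.3 81.6] then turn [-0.05 -0.03 -0.24]
shift [ 0.  0. 26.] then turn [0. 0. 0.]
```

View pics/w1.png

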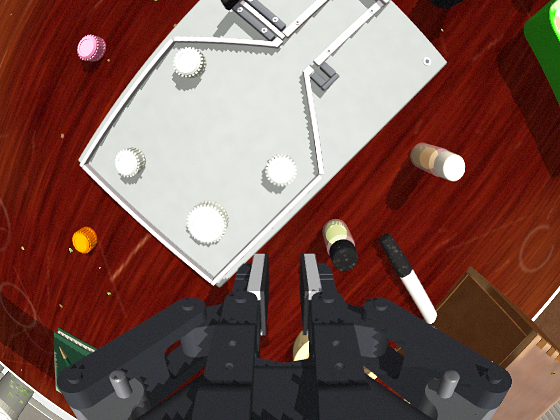

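Wrist view: the chosen small cap is at (281,170), dead ahead of the fingers. The gate is at about (290,55) and the wide cap at (207,222), off to the left. I'll go down and push.

{"name": "apply_moves", "arguments": {"rows": [{"x":-0.7,"y":-1.3,"z":30,"ax":0,"ay":0,"az":0,"gripper":0.82},{"x":0,"y":0,"z":30,"ax":0,"ay":0,"az":0,"gripper":0.82},{"x":0,"y":0,"z":30,"ax":0,"ay":0,"az":0,"gripper":0.82},{"x":0,"y":0,"z":17.5,"ax":0,"ay":0,"az":0,"gripper":0.82},{"x":0,"y":0,"z":0,"ax":0,"ay":0,"az":0,"gripper":0.82}]}}

```text
clock: 2.62
position: [0.6742, 0.0205, 0.0325]
ee_rot: [0.379, 0.925, -0.0, -0.001]
ft_force: [0.3, -0.1, 1.2]
grip_width: 0.179
grasp_force: 0.0
```

{"name": "apply_moves", "arguments": {"rows": [{"x":5,"y":0,"z":0,"ax":0,"ay":0,"az":0,"gripper":0.82},{"x":5,"y":0,"z":0,"ax":0,"ay":0,"az":0,"gripper":0.82},{"x":5,"y":0,"z":0,"ax":0,"ay":0,"az":0,"gripper":0.82},{"x":6,"y":0,"z":0,"ax":0,"ay":0,"az":0,"gripper":0.82},{"x":6,"y":0,"z":0,"ax":0,"ay":0,"az":0,"gripper":0.82}]}}

```text
clock: 3.03
position: [0.6556, 0.0401, 0.0352]
ee_rot: [0.381, 0.925, 0.0, 0.0]
ft_force: [1.0, -0.2, 0.1]
grip_width: 0.179
grasp_force: 0.0
```

```bash
python3 -c "
from h import *
plan((17,22,34,134))
save('wrist','w2.png')"
```

```text
t 3.0333 tray [ 58.1 -19.7] z 35.2 F [ 1.  -0.2  0.1] w 0.17902760062533993 j7 0.8122272152431494 head 134.1
shift [58.6 -0.5  1.2] then turn [0.03 0.   0.12]
```

View pics/w2.png

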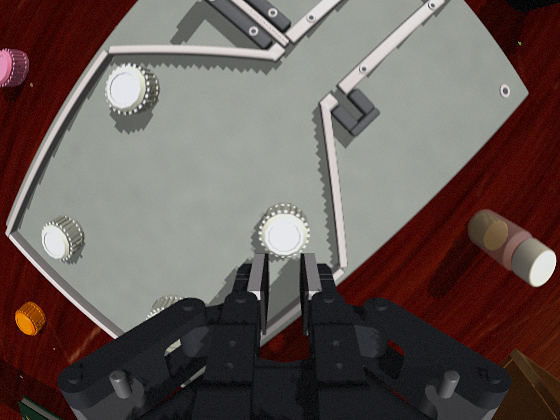

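The cap is nested between the fingertips at (284,232) and sliding toward the gate at (300,70). Continuing.

{"name": "apply_moves", "arguments": {"rows": [{"x":7,"y":0,"z":0,"ax":0,"ay":0,"az":0,"gripper":0.82},{"x":7,"y":0,"z":0,"ax":0,"ay":0,"az":0,"gripper":0.82},{"x":7,"y":0,"z":0,"ax":0,"ay":0,"az":0,"gripper":0.82},{"x":7,"y":0,"z":0,"ax":0,"ay":0,"az":0,"gripper":0.82},{"x":7,"y":0,"z":0,"ax":0,"ay":0,"az":0,"gripper":0.82}]}}

```text
clock: 3.5
position: [0.6306, 0.0646, 0.0348]
ee_rot: [0.381, 0.924, 0.0, -0.0]
ft_force: [0.5, 0.8, 0.8]
grip_width: 0.182
grasp_force: 0.1
```

{"name": "apply_moves", "arguments": {"rows": [{"x":6,"y":0,"z":0,"ax":0,"ay":0,"az":0,"gripper":0.82},{"x":6,"y":0,"z":0,"ax":0,"ay":0,"az":0,"gripper":0.82},{"x":6,"y":0,"z":0,"ax":0,"ay":0,"az":0,"gripper":0.82},{"x":4,"y":0,"z":0,"ax":0,"ay":0,"az":0,"gripper":0.82},{"x":0,"y":0,"z":0,"ax":0,"ay":0,"az":0,"gripper":0.82}]}}

```text
clock: 3.92
position: [0.615, 0.0805, 0.0348]
ee_rot: [0.381, 0.925, 0.0, -0.0]
ft_force: [-0.1, -0.3, -0.5]
grip_width: 0.178
grasp_force: 0.0
```

```bash
cat >> h.py <<'E'
def caps(name):
    c=save('top',name); im=c['color']; hsv=cv2.cvtColor(im,cv2.COLOR_RGB2HSV)
    w=((hsv[...,2]>205)&(hsv[...,1]<40)).astype(np.uint8); w=cv2.morphologyEx(w,cv2.MORPH_OPEN,np.ones((6,6),np.uint8))
    n,l,s,ce=cv2.connectedComponentsWithStats(w)
    for i in range(1,n):
        u,v=ce[i]
        if 205<u<380 and 160<v<270: print('blob',ce[i].round(1),s[i,2:],'tray',(RT.T@(onz(c,u,v,.03)[:2]-O)*1000).round(1))
E
python3 -c "
from h import *
caps('t1.png')
plan((12,3,36,90),(0,5,36,90))"
```

```text
blob [312.9 168.7] [  9  24 176] tray [ 83.1 -42.6]
blob [323.1 175.7] [  9  36 242] tray [ 68.9 -61.7]
blob [237.  182.1] [  9  41 308] tray [ 59.9 103.5]
blob [246.3 175.2] [  7  20 128] tray [73.1 85.6]
blob [341.1 190.4] [ 7  8 55] tray [ 39.6 -95.1]
blob [218.5 215. ] [  6  19 114] tray [ -3.  139.2]
blob [346.1 235. ] [ 11  11 107] tray [ -45.7 -101.3]
t 3.9667 tray [18.6 20.9] z 34.8 F [-0.3  0.3  0.1] w 0.17988005610453467 j7 0.7328517775263489 head 134.1
shift [ -8.2 -17.2  -1.2] then turn [ 0.000e+00 -2.000e-02  4.409e+01]
shift [  2. -12.   0.] then turn [0. 0. 0.]
```

```bash
python3 -c "
from h import *
plan((34,5,35,134),(3,-4,35,134),(3,-4,35,90),(0,12,35,90))"
```

```text
t 3.9667 tray [18.6 20.9] z 34.8 F [-0.3  0.3  0.1] w 0.17988005610453467 j7 0.7328517775263489 head 134.1
shift [-22.1  -0.   -0.2] then turn [ 0.01 -0.01  0.09]
shift [ 15.1 -28.6   0. ] then turn [0. 0. 0.]
shift [0. 0. 0.] then turn [ 0.  0. 44.]
shift [16. -3.  0.] then turn [0. 0. 0.]
```

{"name": "apply_moves", "arguments": {"rows": [{"x":-22,"y":0,"z":0,"ax":0,"ay":0,"az":0,"gripper":0.82},{"x":15,"y":-28.6,"z":0,"ax":0,"ay":0,"az":0,"gripper":0.82},{"x":0,"y":0,"z":0,"ax":0,"ay":0,"az":7,"gripper":0.82},{"x":0,"y":0,"z":0,"ax":0,"ay":0,"az":7,"gripper":0.82},{"x":0,"y":0,"z":0,"ax":0,"ay":0,"az":7,"gripper":0.82}]}}

```text
clock: 4.38
position: [0.6003, 0.0535, 0.0348]
ee_rot: [0.546, 0.837, 0.0, -0.0]
ft_force: [0.4, -0.3, -1.1]
grip_width: 0.18
grasp_force: 0.0
```

{"name": "apply_moves", "arguments": {"rows": [{"x":0,"y":0,"z":0,"ax":0,"ay":0,"az":7,"gripper":0.82},{"x":0,"y":0,"z":0,"ax":0,"ay":0,"az":7,"gripper":0.82},{"x":0,"y":0,"z":0,"ax":0,"ay":0,"az":7,"gripper":0.82},{"x":0,"y":0,"z":0,"ax":0,"ay":0,"az":2,"gripper":0.82},{"x":0,"y":0,"z":0,"ax":0,"ay":0,"az":0,"gripper":0.82}]}}

```text
clock: 4.8
position: [0.6005, 0.054, 0.0348]
ee_rot: [0.701, 0.714, -0.0, 0.0]
ft_force: [0.5, -0.9, -0.5]
grip_width: 0.176
grasp_force: 0.0
```

```bash
python3 -c "
from h import *
plan((0,12,35,90),(0,105,35,90))
save('wrist','w3.png')"
```

```text
t 4.8 tray [ 3.3 -4.8] z 34.8 F [ 0.5 -0.9 -0.5] w 0.17602177619254974 j7 0.07632153911987115 head 89.9
shift [16.8 -3.4 -0.2] then turn [ 0.01  0.02 -0.06]
shift [93. -0.  0.] then turn [0. 0. 0.]
```

View pics/w3.png

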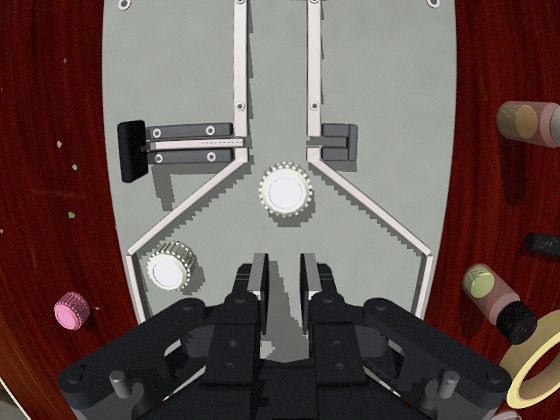

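The cap is at (286,190), just in front of the gate (track centre column about 277) and nearly lined up with the fingers. The second cap is at (168,270) and is clear of them.

{"name": "apply_moves", "arguments": {"rows": [{"x":8,"y":-0.8,"z":0,"ax":0,"ay":0,"az":0,"gripper":0.82},{"x":8,"y":-0.8,"z":0,"ax":0,"ay":0,"az":0,"gripper":0.82},{"x":4,"y":-0.9,"z":0,"ax":0,"ay":0,"az":0,"gripper":0.82},{"x":4,"y":-0.9,"z":0,"ax":0,"ay":0,"az":0,"gripper":0.82},{"x":4,"y":0,"z":0,"ax":0,"ay":0,"az":0,"gripper":0.82}]}}

```text
clock: 5.27
position: [0.5962, 0.0829, 0.0348]
ee_rot: [0.7, 0.715, 0.0, -0.0]
ft_force: [-0.0, 0.8, 0.3]
grip_width: 0.181
grasp_force: 0.0
```

{"name": "apply_moves", "arguments": {"rows": [{"x":5,"y":0,"z":0,"ax":0,"ay":0,"az":0,"gripper":0.82},{"x":5,"y":0,"z":0,"ax":0,"ay":0,"az":0,"gripper":0.82},{"x":5,"y":0,"z":0,"ax":0,"ay":0,"az":0,"gripper":0.82},{"x":5,"y":0,"z":0,"ax":0,"ay":0,"az":0,"gripper":0.82},{"x":5,"y":0,"z":0,"ax":0,"ay":0,"az":0,"gripper":0.82}]}}

```text
clock: 5.68
position: [0.5959, 0.1077, 0.0348]
ee_rot: [0.7, 0.714, 0.0, -0.0]
ft_force: [-0.5, -0.2, 0.4]
grip_width: 0.179
grasp_force: 0.0
```

```bash
python3 -c "
from h import *
plan((0,105,35,90))
save('wrist','w4.png')"
```

```text
t 5.6833 tray [-0.3 49. ] z 34.8 F [-0.5 -0.2  0.4] w 0.1789569053092519 j7 -0.015166399828930643 head 90.1
shift [56.   0.3 -0.2] then turn [-0.   -0.    0.06]
```

View pics/w4.png

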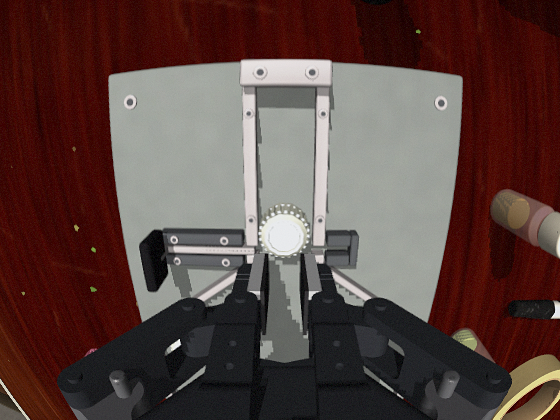

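The cap is in the track at (284,232), between the rails. I'll push it on toward the end stop.

{"name": "apply_moves", "arguments": {"rows": [{"x":6,"y":0,"z":0,"ax":0,"ay":0,"az":0,"gripper":0.82},{"x":7,"y":0,"z":0,"ax":0,"ay":0,"az":0,"gripper":0.82},{"x":7,"y":0,"z":0,"ax":0,"ay":0,"az":0,"gripper":0.82},{"x":7,"y":0,"z":0,"ax":0,"ay":0,"az":0,"gripper":0.82},{"x":7,"y":0,"z":0,"ax":0,"ay":0,"az":0,"gripper":0.82}]}}

```text
clock: 6.15
position: [0.5952, 0.1421, 0.0348]
ee_rot: [0.7, 0.714, 0.0, -0.0]
ft_force: [-0.4, -1.1, -0.1]
grip_width: 0.179
grasp_force: 0.0
```

{"name": "apply_moves", "arguments": {"rows": [{"x":6,"y":0,"z":0,"ax":0,"ay":0,"az":0,"gripper":0.82},{"x":5,"y":0,"z":0,"ax":0,"ay":0,"az":0,"gripper":0.82},{"x":5,"y":0,"z":0,"ax":0,"ay":0,"az":0,"gripper":0.82},{"x":2,"y":0,"z":0,"ax":0,"ay":0,"az":0,"gripper":0.82},{"x":-4,"y":0,"z":0,"ax":0,"ay":0,"az":0,"gripper":0.82}]}}

```text
clock: 6.57
position: [0.5947, 0.1567, 0.0347]
ee_rot: [0.699, 0.715, 0.0, -0.0]
ft_force: [0.3, 0.7, 0.8]
grip_width: 0.177
grasp_force: 0.0
```

```bash
python3 -c "
from h import *
plan((0,80,110,90),(-84,-19,110,28),(-84,-19,35,28),(-17,16,35,28))"
```

```text
t 6.5667 tray [-0.5 98.1] z 34.7 F [0.3 0.7 0.8] w 0.17736717534317462 j7 -0.09355214974967753 head 90.2
shift [-18.    0.4 -75.3] then turn [-0.01 -0.04  0.17]
shift [-99. -84.   0.] then turn [ 0.  0. 62.]
shift [ 0.  0. 75.] then turn [0. 0. 0.]
shift [75.6  0.6  0. ] then turn [0. 0. 0.]
```

{"name": "apply_moves", "arguments": {"rows": [{"x":-18,"y":0.4,"z":0,"ax":0,"ay":0,"az":0,"gripper":0.82},{"x":0,"y":0,"z":-37.5,"ax":0,"ay":0,"az":0,"gripper":0.82},{"x":0,"y":0,"z":-37.5,"ax":0,"ay":0,"az":0,"gripper":0.82},{"x":-25,"y":-21,"z":0,"ax":0,"ay":0,"az":0,"gripper":0.82},{"x":-25,"y":-21,"z":0,"ax":0,"ay":0,"az":0,"gripper":0.82}]}}

```text
clock: 6.98
position: [0.5561, 0.0863, 0.112]
ee_rot: [0.699, 0.715, 0.002, 0.001]
ft_force: [-0.1, -0.7, -1.3]
grip_width: 0.182
grasp_force: 0.0
```

{"name": "apply_moves", "arguments": {"rows": [{"x":-25,"y":-21,"z":0,"ax":0,"ay":0,"az":0,"gripper":0.82},{"x":-24,"y":-21,"z":0,"ax":0,"ay":0,"az":0,"gripper":0.82},{"x":0,"y":0,"z":0,"ax":0,"ay":0,"az":7,"gripper":0.82},{"x":0,"y":0,"z":0,"ax":0,"ay":0,"az":7,"gripper":0.82},{"x":0,"y":0,"z":0,"ax":0,"ay":0,"az":7,"gripper":0.82}]}}

```text
clock: 7.4
position: [0.5134, 0.0353, 0.1101]
ee_rot: [0.821, 0.571, 0.0, -0.0]
ft_force: [-0.1, 0.2, -0.2]
grip_width: 0.18
grasp_force: 0.0
```

{"name": "apply_moves", "arguments": {"rows": [{"x":0,"y":0,"z":0,"ax":0,"ay":0,"az":7,"gripper":0.82},{"x":0,"y":0,"z":0,"ax":0,"ay":0,"az":7,"gripper":0.82},{"x":0,"y":0,"z":0,"ax":0,"ay":0,"az":7,"gripper":0.82},{"x":0,"y":0,"z":0,"ax":0,"ay":0,"az":7,"gripper":0.82},{"x":0,"y":0,"z":0,"ax":0,"ay":0,"az":7,"gripper":0.82}]}}

```text
clock: 7.82
position: [0.5136, 0.0357, 0.1099]
ee_rot: [0.954, 0.299, 0.0, -0.0]
ft_force: [0.4, 0.3, -0.5]
grip_width: 0.183
grasp_force: 0.0
```

{"name": "apply_moves", "arguments": {"rows": [{"x":0,"y":0,"z":0,"ax":0,"ay":0,"az":6,"gripper":0.82},{"x":0,"y":0,"z":0,"ax":0,"ay":0,"az":0,"gripper":0.82}]}}

```text
clock: 7.98
position: [0.5136, 0.0358, 0.1098]
ee_rot: [0.969, 0.249, -0.0, 0.0]
ft_force: [-0.0, -0.4, -0.9]
grip_width: 0.178
grasp_force: 0.0
```

```bash
cat >> h.py <<'E'
def wcaps(name):  # caps in the wrist fisheye, cast onto cap-top plane z=.03
    c=save('wrist',name); im=c['color']; hsv=cv2.cvtColor(im,cv2.COLOR_RGB2HSV)
    f=210/np.tan(np.radians(c['fov_y'])/2); R=cv2.Rodrigues(np.array(c['rvec'],float))[0]; o=-R.T@np.array(c['tvec'],float).ravel()
    w=((hsv[...,2]>200)&(hsv[...,1]<30)).astype(np.uint8); w=cv2.morphologyEx(w,cv2.MORPH_OPEN,np.ones((13,13),np.uint8))
    n,l,s,ce=cv2.connectedComponentsWithStats(w)
    for i in range(1,n):
        u,v=ce[i]-[c['cx'],c['cy']]; r=np.hypot(u,v); a=r/f
        d=R.T@np.array([u/r*np.sin(a),v/r*np.sin(a),np.cos(a)]); p=o+d*(.03-o[2])/d[2]
        print('wblob',ce[i].round(),s[i,2:],'tray',(RT.T@(p[:2]-O)*1000).round(1))
E
python3 -c "
from h import *
caps('t2.png'); wcaps('w5.png')
plan((-82,-18,35,28),(-18,15.4,35,28))"
```

```text
blob [340.7 189.3] [ 16  13 178] tray [ 41.7 -94.5]
blob [218.5 212.5] [ 6 14 84] tray [  1.8 139.2]
blob [228.3 214.5] [10 10 92] tray [ -2.4 120.5]
blob [329.6 231.3] [  59   33 1740] tray [-38.1 -70.6]
blob [305.6 260.5] [ 17  20 312] tray [-91.9 -23.9]
wblob [275.  10.] [ 180   31 3266] tray [39.1 50.6]
wblob [156.  24.] [ 26  26 559] tray [ -1.4 119. ]
wblob [357. 118.] [  315   219 39552] tray [  2. -30.]
wblob [169. 117.] [  165   160 11978] tray [-54.6  80.7]
wblob [239. 131.] [ 17  21 307] tray [-42.4  33.2]
wblob [406. 221.] [ 22  21 423] tray [-41.7 -99.3]
t 8.0833 tray [-83.9 -21. ] z 109.8 F [-0.6  0.7  0.3] w 0.18052395252242856 j7 -1.0429466040421547 head 28.2
shift [ 3.1 -1.7 74.8] then turn [-0.    0.    0.24]
shift [72.2  0.6  0. ] then turn [0. 0. 0.]
```

{"name": "apply_moves", "arguments": {"rows": [{"x":3,"y":-1.7,"z":0,"ax":0,"ay":0,"az":0,"gripper":0.82},{"x":0,"y":0,"z":30,"ax":0,"ay":0,"az":0,"gripper":0.82},{"x":0,"y":0,"z":30,"ax":0,"ay":0,"az":0,"gripper":0.82},{"x":0,"y":0,"z":15,"ax":0,"ay":0,"az":0,"gripper":0.82},{"x":0,"y":0,"z":0,"ax":0,"ay":0,"az":0,"gripper":0.82}]}}

```text
clock: 8.5
position: [0.5145, 0.0394, 0.0326]
ee_rot: [0.967, 0.253, -0.001, 0.0]
ft_force: [-0.6, 0.0, -0.4]
grip_width: 0.182
grasp_force: 0.0
```

{"name": "apply_moves", "arguments": {"rows": [{"x":5,"y":0,"z":0,"ax":0,"ay":0,"az":0,"gripper":0.82},{"x":5,"y":0,"z":0,"ax":0,"ay":0,"az":0,"gripper":0.82},{"x":5,"y":0,"z":0,"ax":0,"ay":0,"az":0,"gripper":0.82},{"x":6,"y":0,"z":0,"ax":0,"ay":0,"az":0,"gripper":0.82},{"x":7,"y":0,"z":0,"ax":0,"ay":0,"az":0,"gripper":0.82}]}}

```text
clock: 8.92
position: [0.5408, 0.0536, 0.0352]
ee_rot: [0.968, 0.252, 0.0, -0.0]
ft_force: [-0.5, -0.4, 0.1]
grip_width: 0.176
grasp_force: 0.0
```

{"name": "apply_moves", "arguments": {"rows": [{"x":7,"y":0,"z":0,"ax":0,"ay":0,"az":0,"gripper":0.82},{"x":7,"y":0,"z":0,"ax":0,"ay":0,"az":0,"gripper":0.82},{"x":7,"y":0,"z":0,"ax":0,"ay":0,"az":0,"gripper":0.82},{"x":7,"y":0,"z":0,"ax":0,"ay":0,"az":0,"gripper":0.82},{"x":6,"y":0,"z":0,"ax":0,"ay":0,"az":0,"gripper":0.82}]}}

```text
clock: 9.33
position: [0.5703, 0.0702, 0.0348]
ee_rot: [0.968, 0.252, 0.0, -0.0]
ft_force: [-0.5, 0.5, -0.1]
grip_width: 0.179
grasp_force: 0.2
```

{"name": "apply_moves", "arguments": {"rows": [{"x":5,"y":0,"z":0,"ax":0,"ay":0,"az":0,"gripper":0.82},{"x":4,"y":0,"z":0,"ax":0,"ay":0,"az":0,"gripper":0.82},{"x":0,"y":0,"z":0,"ax":0,"ay":0,"az":0,"gripper":0.82}]}}

```text
clock: 9.58
position: [0.5781, 0.0745, 0.0348]
ee_rot: [0.968, 0.252, 0.0, 0.0]
ft_force: [-0.1, -0.0, 0.4]
grip_width: 0.178
grasp_force: 0.0
```

Run:
```python
from h import *
c=save('wrist','w6.png'); im=c['color']
g=cv2.medianBlur(cv2.cvtColor(im,cv2.COLOR_RGB2GRAY),3)
h=cv2.HoughCircles(g,cv2.HOUGH_GRADIENT,1,30,param1=150,param2=22,minRadius=14,maxRadius=30)
print(h[0][:6] if h is not None else h)
print(im[215:250:6,284].tolist())
plan((-38,5,35,28),(0,-9,35,28),(0,-9,35,90))
```

```text
[[284.5 233.5  23.8]
 [494.5 255.5  28.3]
 [484.5  63.5  18.3]
 [100.5 144.5  18. ]]
[[217, 215, 196], [228, 231, 235], [229, 231, 234], [227, 228, 233], [230, 231, 236], [228, 230, 234]]
t 9.6333 tray [-19.1  15.8] z 34.7 F [ 0.1 -0.1  0.1] w 0.18119992655754022 j7 -0.9789481371697791 head 28.1
shift [-21.8   0.6  -0.3] then turn [ 0.01 -0.    0.07]
shift [27.  30.2  0. ] then turn [0. 0. 0.]
shift [0. 0. 0.] then turn [  0.   0. -62.]
```

{"name": "apply_moves", "arguments": {"rows": [{"x":-22,"y":0,"z":0,"ax":0,"ay":0,"az":0,"gripper":0.82},{"x":12.3,"y":18,"z":0,"ax":0,"ay":0,"az":0,"gripper":0.82},{"x":12.3,"y":18,"z":0,"ax":0,"ay":0,"az":0,"gripper":0.82},{"x":0,"y":0,"z":0,"ax":0,"ay":0,"az":-7,"gripper":0.82},{"x":0,"y":0,"z":0,"ax":0,"ay":0,"az":-7,"gripper":0.82}]}}

```text
clock: 10.05
position: [0.5977, 0.0427, 0.0347]
ee_rot: [0.929, 0.369, -0.0, 0.0]
ft_force: [-1.0, 0.4, 0.5]
grip_width: 0.179
grasp_force: 0.0
```

{"name": "apply_moves", "arguments": {"rows": [{"x":0,"y":0,"z":0,"ax":0,"ay":0,"az":-7,"gripper":0.82},{"x":0,"y":0,"z":0,"ax":0,"ay":0,"az":-7,"gripper":0.82},{"x":0,"y":0,"z":0,"ax":0,"ay":0,"az":-7,"gripper":0.82},{"x":0,"y":0,"z":0,"ax":0,"ay":0,"az":-7,"gripper":0.82},{"x":0,"y":0,"z":0,"ax":0,"ay":0,"az":-7,"gripper":0.82}]}}

```text
clock: 10.47
position: [0.597, 0.0436, 0.0348]
ee_rot: [0.774, 0.633, -0.0, -0.0]
ft_force: [-0.9, -0.2, -1.4]
grip_width: 0.178
grasp_force: 0.0
```

{"name": "apply_moves", "arguments": {"rows": [{"x":0,"y":0,"z":0,"ax":0,"ay":0,"az":-7,"gripper":0.82},{"x":0,"y":0,"z":0,"ax":0,"ay":0,"az":-6,"gripper":0.82},{"x":0,"y":0,"z":0,"ax":0,"ay":0,"az":0,"gripper":0.82}]}}

```text
clock: 10.72
position: [0.5971, 0.0435, 0.0349]
ee_rot: [0.698, 0.716, 0.0, -0.0]
ft_force: [0.3, -0.5, 0.2]
grip_width: 0.188
grasp_force: 0.0
```

```bash
cat >> h.py <<'E'
def hough(name):
    c=save('wrist',name); im=c['color']; g=cv2.medianBlur(cv2.cvtColor(im,cv2.COLOR_RGB2GRAY),3)
    f=210/np.tan(np.radians(c['fov_y'])/2); R=cv2.Rodrigues(np.array(c['rvec'],float))[0]; o=-R.T@np.array(c['tvec'],float).ravel()
    h=cv2.HoughCircles(g,cv2.HOUGH_GRADIENT,1,30,param1=150,param2=20,minRadius=12,maxRadius=30)
    for x,y,rr in h[0][:8]:
        u,v=x-c['cx'],y-c['cy']; r=np.hypot(u,v); a=r/f
        d=R.T@np.array([u/r*np.sin(a),v/r*np.sin(a),np.cos(a)]); p=o+d*(.03-o[2])/d[2]
        print('circ',x,y,rr,'tray',(RT.T@(p[:2]-O)*1000).round(1))
E
python3 -c "
from h import *
hough('w7.png')
plan((0,5,35,90),(0,76,35,90))"
```

```text
circ 486.5 268.5 15.0 tray [110.6 -15.8]
circ 521.5 105.5 19.9 tray [116.9  72.4]
circ 71.5 296.5 16.9 tray [-125.5  -37. ]
circ 283.5 193.5 19.4 tray [-0.9 25. ]
circ 522.5 306.5 23.6 tray [151.8 -46.7]
circ 343.5 130.5 14.7 tray [24.  52.5]
circ 488.5 387.5 23.9 tray [ 154.2 -122.6]
t 10.7667 tray [ -0.3 -15.1] z 34.9 F [ 0.6 -0.2  0.5] w 0.17875237982516817 j7 0.04734772715733819 head 89.9
shift [20.1  0.3 -0.1] then turn [-0.   -0.02 -0.07]
shift [71. -0.  0.] then turn [0. 0. 0.]
```

{"name": "apply_moves", "arguments": {"rows": [{"x":8,"y":0,"z":0,"ax":0,"ay":0,"az":0,"gripper":0.82},{"x":8,"y":0,"z":0,"ax":0,"ay":0,"az":0,"gripper":0.82},{"x":5,"y":0,"z":0,"ax":0,"ay":0,"az":0,"gripper":0.82},{"x":5,"y":0,"z":0,"ax":0,"ay":0,"az":0,"gripper":0.82},{"x":5,"y":0,"z":0,"ax":0,"ay":0,"az":0,"gripper":0.82}]}}

```text
clock: 11.18
position: [0.5966, 0.0759, 0.0347]
ee_rot: [0.7, 0.714, -0.0, -0.0]
ft_force: [0.0, -0.9, -0.4]
grip_width: 0.177
grasp_force: 0.1
```

{"name": "apply_moves", "arguments": {"rows": [{"x":5,"y":0,"z":0,"ax":0,"ay":0,"az":0,"gripper":0.82},{"x":5,"y":0,"z":0,"ax":0,"ay":0,"az":0,"gripper":0.82},{"x":5,"y":0,"z":0,"ax":0,"ay":0,"az":0,"gripper":0.82},{"x":5,"y":0,"z":0,"ax":0,"ay":0,"az":0,"gripper":0.82},{"x":5,"y":0,"z":0,"ax":0,"ay":0,"az":0,"gripper":0.82}]}}

```text
clock: 11.6
position: [0.5962, 0.1004, 0.0348]
ee_rot: [0.7, 0.714, 0.0, -0.0]
ft_force: [0.6, -0.6, 0.3]
grip_width: 0.182
grasp_force: 0.0
```

{"name": "apply_moves", "arguments": {"rows": [{"x":6,"y":0,"z":0,"ax":0,"ay":0,"az":0,"gripper":0.82},{"x":6,"y":0,"z":0,"ax":0,"ay":0,"az":0,"gripper":0.82},{"x":6,"y":0,"z":0,"ax":0,"ay":0,"az":0,"gripper":0.82},{"x":6,"y":0,"z":0,"ax":0,"ay":0,"az":0,"gripper":0.82},{"x":5,"y":0,"z":0,"ax":0,"ay":0,"az":0,"gripper":0.82}]}}

```text
clock: 12.02
position: [0.5955, 0.1298, 0.0348]
ee_rot: [0.7, 0.714, 0.0, -0.0]
ft_force: [0.6, 0.0, 0.1]
grip_width: 0.183
grasp_force: 0.0
```

{"name": "apply_moves", "arguments": {"rows": [{"x":4,"y":0,"z":0,"ax":0,"ay":0,"az":0,"gripper":0.82},{"x":3,"y":0,"z":0,"ax":0,"ay":0,"az":0,"gripper":0.82},{"x":-4,"y":0,"z":0,"ax":0,"ay":0,"az":0,"gripper":0.82}]}}

```text
clock: 12.27
position: [0.5954, 0.1336, 0.0347]
ee_rot: [0.699, 0.715, 0.0, -0.0]
ft_force: [-0.6, 0.7, -0.6]
grip_width: 0.179
grasp_force: 0.0
```

```bash
python3 -c "
from h import *
hough('w8.png')
plan((0,60,35,90),(0,60,110,90),(-53.5,-128.5,110,71),(-53.5,-128.5,35,71),(-7,2,35,71))"
```

```text
circ 283.5 177.5 27.1 tray [ -0.8 122.2]
circ 284.5 229.5 29.4 tray [-0.3 98.5]
circ 501.5 248.5 18.8 tray [117.9  85.8]
circ 541.5 277.5 25.6 tray [160.7  63.5]
t 12.3167 tray [-0.2 72.6] z 34.8 F [ 0.7 -1.   0.6] w 0.17918571985836698 j7 -0.10079118967195756 head 90.1
shift [-12.6   0.2  -0.2] then turn [-0.    0.02  0.07]
shift [  0.   0. -75.] then turn [0. 0. 0.]
shift [-188.5  -53.5    0. ] then turn [ 0.  0. 19.]
shift [ 0.  0. 75.] then turn [0. 0. 0.]
shift [138.5   1.5   0. ] then turn [0. 0. 0.]
```

{"name": "apply_moves", "arguments": {"rows": [{"x":-12.6,"y":0,"z":0,"ax":0,"ay":0,"az":0,"gripper":0.82},{"x":0,"y":0,"z":-37.5,"ax":0,"ay":0,"az":0,"gripper":0.82},{"x":0,"y":0,"z":-37.5,"ax":0,"ay":0,"az":0,"gripper":0.82},{"x":-31.4,"y":-9,"z":0,"ax":0,"ay":0,"az":0,"gripper":0.82},{"x":-31.4,"y":-9,"z":0,"ax":0,"ay":0,"az":0,"gripper":0.82}]}}

```text
clock: 12.73
position: [0.5804, 0.0557, 0.1122]
ee_rot: [0.699, 0.715, 0.002, 0.001]
ft_force: [-0.7, -1.2, -1.6]
grip_width: 0.18
grasp_force: 0.0
```

{"name": "apply_moves", "arguments": {"rows": [{"x":-31.4,"y":-9,"z":0,"ax":0,"ay":0,"az":0,"gripper":0.82},{"x":-31.4,"y":-9,"z":0,"ax":0,"ay":0,"az":0,"gripper":0.82},{"x":-31.4,"y":-9,"z":0,"ax":0,"ay":0,"az":0,"gripper":0.82},{"x":-31.4,"y":-9,"z":0,"ax":0,"ay":0,"az":0,"gripper":0.82},{"x":0,"y":0,"z":0,"ax":0,"ay":0,"az":6.6,"gripper":0.82}]}}

```text
clock: 13.15
position: [0.543, -0.0796, 0.1102]
ee_rot: [0.742, 0.671, -0.001, 0.001]
ft_force: [0.1, -0.6, -0.2]
grip_width: 0.177
grasp_force: 0.0
```

{"name": "apply_moves", "arguments": {"rows": [{"x":0,"y":0,"z":0,"ax":0,"ay":0,"az":6.6,"gripper":0.82},{"x":0,"y":0,"z":0,"ax":0,"ay":0,"az":6.6,"gripper":0.82},{"x":0,"y":0,"z":0,"ax":0,"ay":0,"az":0,"gripper":0.82}]}}

```text
clock: 13.4
position: [0.5451, -0.0719, 0.1098]
ee_rot: [0.814, 0.58, -0.0, 0.0]
ft_force: [0.4, -1.1, 0.2]
grip_width: 0.179
grasp_force: 0.0
```

```bash
python3 -c "
from h import *
hough('w9.png')
plan((-54,-128,35,70),(-7,2,35,70))"
```

```text
circ 136.5 163.5 17.2 tray [-136.7  -54.1]
circ 462.5 17.5 15.4 tray [115.8 -31.4]
t 13.45 tray [ -54.4 -129.1] z 109.8 F [0.2 0.4 0.6] w 0.18285773367990413 j7 -0.12123097115360038 head 70.3
shift [ 1.2  0.  74.8] then turn [-0.    0.01  0.28]
shift [138.2  -0.3   0. ] then turn [0. 0. 0.]
```

{"name": "apply_moves", "arguments": {"rows": [{"x":1,"y":0,"z":30,"ax":0,"ay":0,"az":0,"gripper":0.82},{"x":0,"y":0,"z":30,"ax":0,"ay":0,"az":0,"gripper":0.82},{"x":0,"y":0,"z":15,"ax":0,"ay":0,"az":0,"gripper":0.82},{"x":0,"y":0,"z":0,"ax":0,"ay":0,"az":0,"gripper":0.82},{"x":5,"y":0,"z":0,"ax":0,"ay":0,"az":0,"gripper":0.82}]}}

```text
clock: 13.87
position: [0.5468, -0.066, 0.0344]
ee_rot: [0.812, 0.584, -0.001, -0.0]
ft_force: [-0.6, -0.1, 0.7]
grip_width: 0.183
grasp_force: 0.0
```

{"name": "apply_moves", "arguments": {"rows": [{"x":5,"y":0,"z":0,"ax":0,"ay":0,"az":0,"gripper":0.82},{"x":5,"y":0,"z":0,"ax":0,"ay":0,"az":0,"gripper":0.82},{"x":6,"y":0,"z":0,"ax":0,"ay":0,"az":0,"gripper":0.82},{"x":7,"y":0,"z":0,"ax":0,"ay":0,"az":0,"gripper":0.82},{"x":7,"y":0,"z":0,"ax":0,"ay":0,"az":0,"gripper":0.82}]}}

```text
clock: 14.28
position: [0.5576, -0.0351, 0.0352]
ee_rot: [0.812, 0.584, 0.0, 0.0]
ft_force: [0.6, -0.7, -0.3]
grip_width: 0.183
grasp_force: 0.1
```

{"name": "apply_moves", "arguments": {"rows": [{"x":7,"y":0,"z":0,"ax":0,"ay":0,"az":0,"gripper":0.82},{"x":7,"y":0,"z":0,"ax":0,"ay":0,"az":0,"gripper":0.82},{"x":7,"y":0,"z":0,"ax":0,"ay":0,"az":0,"gripper":0.82},{"x":7,"y":0,"z":0,"ax":0,"ay":0,"az":0,"gripper":0.82},{"x":7,"y":0,"z":0,"ax":0,"ay":0,"az":0,"gripper":0.82}]}}

```text
clock: 14.7
position: [0.5685, -0.0022, 0.0348]
ee_rot: [0.812, 0.583, 0.0, -0.0]
ft_force: [0.5, -0.7, 0.8]
grip_width: 0.179
grasp_force: 0.1
```

```bash
python3 -c "
from h import *
hough('w10.png')
plan((-7,2,35,70))"
```

```text
circ 284.5 234.5 23.9 tray [-22.3 -40.5]
circ 108.5 296.5 19.4 tray [-126.9  -44.3]
circ 427.5 281.5 23.9 tray [ 38.  -91.2]
circ 525.5 113.5 21.2 tray [112.3 -22.8]
circ 206.5 43.5 13.8 tray [-24.4  49.3]
t 14.75 tray [-29.3 -58.6] z 34.8 F [-0.2  2.4  0.3] w 0.18334066057281567 j7 -0.19212465958094432 head 70.4
shift [64.6  0.6 -0.2] then turn [-0.   -0.05  0.36]
```

{"name": "apply_moves", "arguments": {"rows": [{"x":7,"y":0,"z":0,"ax":0,"ay":0,"az":0,"gripper":0.82},{"x":7,"y":0,"z":0,"ax":0,"ay":0,"az":0,"gripper":0.82},{"x":7,"y":0,"z":0,"ax":0,"ay":0,"az":0,"gripper":0.82},{"x":7,"y":0,"z":0,"ax":0,"ay":0,"az":0,"gripper":0.82},{"x":7,"y":0,"z":0,"ax":0,"ay":0,"az":0,"gripper":0.82}]}}

```text
clock: 15.17
position: [0.5797, 0.031, 0.0348]
ee_rot: [0.812, 0.583, 0.0, -0.0]
ft_force: [0.4, -0.1, 0.3]
grip_width: 0.181
grasp_force: 0.1
```

{"name": "apply_moves", "arguments": {"rows": [{"x":7,"y":0,"z":0,"ax":0,"ay":0,"az":0,"gripper":0.82},{"x":7,"y":0,"z":0,"ax":0,"ay":0,"az":0,"gripper":0.82},{"x":6,"y":0,"z":0,"ax":0,"ay":0,"az":0,"gripper":0.82},{"x":5,"y":0,"z":0,"ax":0,"ay":0,"az":0,"gripper":0.82},{"x":2,"y":0,"z":0,"ax":0,"ay":0,"az":0,"gripper":0.82}]}}

```text
clock: 15.58
position: [0.5883, 0.0569, 0.0348]
ee_rot: [0.812, 0.584, 0.0, -0.0]
ft_force: [0.4, -0.4, -0.2]
grip_width: 0.182
grasp_force: 0.1
```

{"name": "apply_moves", "arguments": {"rows": [{"x":-20,"y":0,"z":0,"ax":0,"ay":0,"az":0,"gripper":0.82},{"x":0,"y":0,"z":0,"ax":0,"ay":0,"az":-6.6,"gripper":0.82},{"x":0,"y":0,"z":0,"ax":0,"ay":0,"az":-6.6,"gripper":0.82},{"x":0,"y":0,"z":0,"ax":0,"ay":0,"az":-6.6,"gripper":0.82},{"x":0,"y":0,"z":0,"ax":0,"ay":0,"az":0,"gripper":0.82}]}}

```text
clock: 16.0
position: [0.5817, 0.0365, 0.0349]
ee_rot: [0.698, 0.716, 0.0, 0.0]
ft_force: [0.0, 0.9, -0.5]
grip_width: 0.182
grasp_force: 0.0
```

```bash
python3 -c "
from h import *
hough('w11.png')
plan((-0.3,-12,35,90),(-.3,54,35,90))"
```

```text
circ 313.5 193.5 22.7 tray [-3.4 18.4]
circ 322.5 11.5 25.8 tray [-0.8 96.5]
circ 506.5 256.5 14.5 tray [108.  -15.9]
circ 540.5 97.5 19.6 tray [115.4  72.1]
circ 83.5 292.5 18.2 tray [-130.4  -39.6]
t 16.05 tray [-15.8 -21.8] z 34.9 F [ 0.3 -0.   0.6] w 0.18000115612289577 j7 0.05283438308410189 head 89.9
shift [ 9.8 15.5 -0.1] then turn [ 0.01 -0.02 -0.07]
shift [66.  0.  0.] then turn [0. 0. 0.]
```

{"name": "apply_moves", "arguments": {"rows": [{"x":0,"y":13.5,"z":0,"ax":0,"ay":0,"az":0,"gripper":0.82},{"x":8,"y":0,"z":0,"ax":0,"ay":0,"az":0,"gripper":0.82},{"x":8,"y":0,"z":0,"ax":0,"ay":0,"az":0,"gripper":0.82},{"x":5,"y":0,"z":0,"ax":0,"ay":0,"az":0,"gripper":0.82},{"x":5,"y":1,"z":0,"ax":0,"ay":0,"az":0,"gripper":0.82}]}}

```text
clock: 16.47
position: [0.595, 0.0646, 0.0346]
ee_rot: [0.7, 0.714, -0.0, -0.0]
ft_force: [-0.5, 0.2, -0.5]
grip_width: 0.182
grasp_force: 0.0
```

{"name": "apply_moves", "arguments": {"rows": [{"x":5,"y":1,"z":0,"ax":0,"ay":0,"az":0,"gripper":0.82},{"x":5,"y":0,"z":0,"ax":0,"ay":0,"az":0,"gripper":0.82},{"x":5,"y":0,"z":0,"ax":0,"ay":0,"az":0,"gripper":0.82},{"x":5,"y":0,"z":0,"ax":0,"ay":0,"az":0,"gripper":0.82},{"x":5,"y":0,"z":0,"ax":0,"ay":0,"az":0,"gripper":0.82}]}}

```text
clock: 16.88
position: [0.5961, 0.0887, 0.0348]
ee_rot: [0.7, 0.714, 0.0, -0.0]
ft_force: [0.8, -0.2, 0.2]
grip_width: 0.181
grasp_force: 0.0
```

{"name": "apply_moves", "arguments": {"rows": [{"x":5,"y":0,"z":0,"ax":0,"ay":0,"az":0,"gripper":0.82},{"x":5,"y":0,"z":0,"ax":0,"ay":0,"az":0,"gripper":0.82},{"x":5,"y":0,"z":0,"ax":0,"ay":0,"az":0,"gripper":0.82},{"x":4,"y":0,"z":0,"ax":0,"ay":0,"az":0,"gripper":0.82},{"x":0,"y":0,"z":0,"ax":0,"ay":0,"az":0,"gripper":0.82}]}}

```text
clock: 17.3
position: [0.5957, 0.1085, 0.0348]
ee_rot: [0.699, 0.715, 0.0, -0.0]
ft_force: [0.2, 0.7, 0.5]
grip_width: 0.184
grasp_force: 0.0
```

```bash
python3 -c "
from h import *
hough('w12.png')
plan((-0.3,55.5,35,90))"
```

```text
circ 284.5 172.5 26.0 tray [-0.5 99.2]
circ 284.5 120.5 27.2 tray [ -0.6 121.2]
circ 284.5 233.5 23.9 tray [-0.4 71.5]
circ 201.5 275.5 28.3 tray [-40.6  49. ]
circ 517.5 212.5 27.2 tray [123.9  81.3]
t 17.35 tray [-0.4 49.1] z 34.8 F [ 0.2  0.9 -0.4] w 0.17704186030693964 j7 -0.06005547913538832 head 90.1
shift [ 6.4  0.1 -0.2] then turn [-0.   -0.01  0.11]
```

{"name": "apply_moves", "arguments": {"rows": [{"x":2,"y":0,"z":0,"ax":0,"ay":0,"az":0,"gripper":0.82},{"x":2,"y":0,"z":0,"ax":0,"ay":0,"az":0,"gripper":0.82},{"x":1,"y":0,"z":0,"ax":0,"ay":0,"az":0,"gripper":0.82},{"x":0,"y":0,"z":0,"ax":0,"ay":0,"az":0,"gripper":0.82}]}}

```text
clock: 17.68
position: [0.5957, 0.1124, 0.0348]
ee_rot: [0.7, 0.714, 0.0, -0.0]
ft_force: [0.2, 0.8, -0.7]
grip_width: 0.182
grasp_force: 0.0
```

```bash
python3 -c "
from h import *
hough('w13.png')
plan((-0.3,55.5,35,90))"
```

```text
circ 282.5 228.5 26.1 tray [-1.2 77.8]
circ 282.5 182.5 25.0 tray [-1.2 98.8]
circ 286.5 126.5 23.9 tray [  0.4 122.6]
circ 514.5 219.5 26.0 tray [122.8  81.1]
circ 551.5 238.5 25.0 tray [159.2  68.5]
t 17.7333 tray [-0.4 53.6] z 34.8 F [ 0.3 -0.3  0.1] w 0.17830413992202557 j7 -0.06841621411624768 head 90.1
shift [ 1.9  0.1 -0.2] then turn [ 0.   -0.01  0.06]
```

View pics/w13.png

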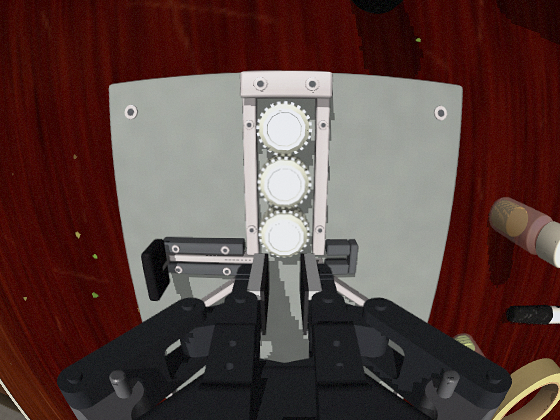

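All three caps are in a row in the track, at (284,127), (284,183) and (284,234). The back edge of the third, at row 257, is barely past the blade line at row 259, so I'll nudge it a little further.

{"name": "apply_moves", "arguments": {"rows": [{"x":1,"y":0,"z":0,"ax":0,"ay":0,"az":0,"gripper":0.82},{"x":1,"y":0,"z":0,"ax":0,"ay":0,"az":0,"gripper":0.82},{"x":0,"y":0,"z":0,"ax":0,"ay":0,"az":0,"gripper":0.82}]}}

```text
clock: 17.98
position: [0.5956, 0.1144, 0.0348]
ee_rot: [0.7, 0.714, 0.0, -0.0]
ft_force: [-0.0, -0.5, -0.1]
grip_width: 0.181
grasp_force: 0.1
```

{"name": "apply_moves", "arguments": {"rows": [{"x":1,"y":0,"z":0,"ax":0,"ay":0,"az":0,"gripper":0.82},{"x":0.5,"y":0,"z":0,"ax":0,"ay":0,"az":0,"gripper":0.82},{"x":0,"y":0,"z":0,"ax":0,"ay":0,"az":0,"gripper":0.82}]}}

```text
clock: 18.23
position: [0.5957, 0.1152, 0.0348]
ee_rot: [0.7, 0.714, -0.0, 0.0]
ft_force: [-0.7, -1.9, 1.2]
grip_width: 0.179
grasp_force: 0.8
```

```bash
python3 -c "
from h import *
plan()"
```

```text
t 18.2333 tray [-0.3 56.6] z 34.8 F [-0.7 -1.9  1.2] w 0.1791093320892176 j7 -0.07434834071945468 head 90.0
```

The force shows the row is against the end stop (Fy −1.9 N). I'll back off, rise, and go to the slide's tab.

{"name": "apply_moves", "arguments": {"rows": [{"x":-15,"y":0,"z":0,"ax":0,"ay":0,"az":0,"gripper":0.82},{"x":0,"y":0,"z":-35,"ax":0,"ay":0,"az":0,"gripper":0.82},{"x":0,"y":0,"z":-35,"ax":0,"ay":0,"az":0,"gripper":0.82},{"x":5.5,"y":-32,"z":0,"ax":0,"ay":0,"az":0,"gripper":0.82},{"x":5.5,"y":-32,"z":0,"ax":0,"ay":0,"az":0,"gripper":0.82}]}}

```text
clock: 18.65
position: [0.5332, 0.1104, 0.1069]
ee_rot: [0.7, 0.714, 0.002, 0.001]
ft_force: [-0.7, 0.0, -0.9]
grip_width: 0.176
grasp_force: 0.0
```

{"name": "apply_moves", "arguments": {"rows": [{"x":5.5,"y":-33,"z":0,"ax":0,"ay":0,"az":0,"gripper":0.82},{"x":0,"y":0,"z":0,"ax":0,"ay":0,"az":7,"gripper":0.82},{"x":0,"y":0,"z":0,"ax":0,"ay":0,"az":7,"gripper":0.82},{"x":0,"y":0,"z":0,"ax":0,"ay":0,"az":7,"gripper":0.82},{"x":0,"y":0,"z":0,"ax":0,"ay":0,"az":7,"gripper":0.82}]}}

```text
clock: 19.07
position: [0.4985, 0.1156, 0.1051]
ee_rot: [0.853, 0.521, 0.0, -0.0]
ft_force: [0.6, -0.4, 0.4]
grip_width: 0.181
grasp_force: 0.0
```

{"name": "apply_moves", "arguments": {"rows": [{"x":0,"y":0,"z":0,"ax":0,"ay":0,"az":7,"gripper":0.82},{"x":0,"y":0,"z":0,"ax":0,"ay":0,"az":7,"gripper":0.82},{"x":0,"y":0,"z":0,"ax":0,"ay":0,"az":7,"gripper":0.82},{"x":0,"y":0,"z":0,"ax":0,"ay":0,"az":7,"gripper":0.82},{"x":0,"y":0,"z":0,"ax":0,"ay":0,"az":7,"gripper":0.82}]}}

```text
clock: 19.48
position: [0.4986, 0.1155, 0.1049]
ee_rot: [0.971, 0.24, 0.0, -0.0]
ft_force: [-0.1, -0.0, 0.4]
grip_width: 0.184
grasp_force: 0.0
```

{"name": "apply_moves", "arguments": {"rows": [{"x":0,"y":0,"z":0,"ax":0,"ay":0,"az":7,"gripper":0.82},{"x":0,"y":0,"z":0,"ax":0,"ay":0,"az":7,"gripper":0.82},{"x":0,"y":0,"z":0,"ax":0,"ay":0,"az":7,"gripper":0.82},{"x":0,"y":0,"z":0,"ax":0,"ay":0,"az":6,"gripper":0.82},{"x":0,"y":0,"z":0,"ax":0,"ay":0,"az":0,"gripper":0.82}]}}

```text
clock: 19.9
position: [0.4986, 0.1155, 0.1049]
ee_rot: [1.0, 0.008, 0.0, -0.0]
ft_force: [0.2, 0.0, -0.4]
grip_width: 0.181
grasp_force: 0.0
```

Run:
```python
from h import *
plan((-98,58.5,40,0),(-43,58.5,40,0))
c=save('wrist','w14.png'); im=c['color']
g=cv2.cvtColor(im,cv2.COLOR_RGB2GRAY); m=(g<45).astype(np.uint8); m[240:]=0
n,l,s,ce=cv2.connectedComponentsWithStats(m)
f=210/np.tan(np.radians(c['fov_y'])/2); R=cv2.Rodrigues(np.array(c['rvec'],float))[0]; o=-R.T@np.array(c['tvec'],float).ravel()
for i in range(1,n):
  if s[i,4]>150:
    u,v=ce[i]-[c['cx'],c['cy']]; r=np.hypot(u,v); a=r/f; d=R.T@np.array([u/r*np.sin(a),v/r*np.sin(a),np.cos(a)]); p=o+d*(.04-o[2])/d[2]
    print(ce[i].round(),s[i],(RT.T@(p[:2]-O)*1000).round(1))
```

```text
t 19.9 tray [-97.4  58.7] z 104.9 F [ 0.2  0.  -0.4] w 0.18061823153750917 j7 -1.7290483644637404 head -0.2
shift [-0.6  0.2 64.9] then turn [-0.02 -0.01 -0.21]
shift [55.  0.  0.] then turn [0. 0. 0.]
[162. 140.] [    0     0   560   240 44533] [-37.4 134.2]
[545.  45.] [ 523    0   37  102 2246] [  44.8 -137.9]
[286. 174.] [266 170  41  13 299] [-60.6  56.6]
```

{"name": "apply_moves", "arguments": {"rows": [{"x":0,"y":0,"z":30,"ax":0,"ay":0,"az":0,"gripper":0.82},{"x":0,"y":0,"z":25,"ax":0,"ay":0,"az":0,"gripper":0.82},{"x":0,"y":0,"z":10,"ax":0,"ay":0,"az":0,"gripper":0.82},{"x":0,"y":0,"z":0,"ax":0,"ay":0,"az":0,"gripper":0.82},{"x":6,"y":0,"z":0,"ax":0,"ay":0,"az":0,"gripper":0.82}]}}

```text
clock: 20.37
position: [0.5041, 0.1152, 0.04]
ee_rot: [1.0, 0.011, -0.001, 0.0]
ft_force: [0.3, -0.6, 0.3]
grip_width: 0.177
grasp_force: 0.0
```

{"name": "apply_moves", "arguments": {"rows": [{"x":6,"y":0,"z":0,"ax":0,"ay":0,"az":0,"gripper":0.82},{"x":5,"y":0,"z":0,"ax":0,"ay":0,"az":0,"gripper":0.82},{"x":5,"y":0,"z":0,"ax":0,"ay":0,"az":0,"gripper":0.82},{"x":5,"y":0,"z":0,"ax":0,"ay":0,"az":0,"gripper":0.82},{"x":5,"y":0,"z":0,"ax":0,"ay":0,"az":0,"gripper":0.82}]}}

```text
clock: 20.78
position: [0.5313, 0.116, 0.0402]
ee_rot: [1.0, 0.01, 0.0, -0.0]
ft_force: [-1.3, -0.2, 1.2]
grip_width: 0.176
grasp_force: 0.7
```

{"name": "apply_moves", "arguments": {"rows": [{"x":5,"y":0,"z":0,"ax":0,"ay":0,"az":0,"gripper":0.82},{"x":5,"y":0,"z":0,"ax":0,"ay":0,"az":0,"gripper":0.82},{"x":4,"y":0,"z":0,"ax":0,"ay":0,"az":0,"gripper":0.82},{"x":4,"y":0,"z":0,"ax":0,"ay":0,"az":0,"gripper":0.82},{"x":2,"y":0,"z":0,"ax":0,"ay":0,"az":0,"gripper":0.82}]}}

```text
clock: 21.2
position: [0.5511, 0.1162, 0.0398]
ee_rot: [1.0, 0.01, 0.0, 0.0]
ft_force: [-0.9, -0.6, 0.7]
grip_width: 0.182
grasp_force: 0.6
```

```bash
python3 -c "
from h import *
plan()"
```

```text
t 21.2 tray [-44.9  58.4] z 39.8 F [-0.9 -0.6  0.7] w 0.18218075347066948 j7 -1.6006866261716621 head 0.1
```

Still about 3–4 mm to the stop. I'll press on until the force rises.

{"name": "apply_moves", "arguments": {"rows": [{"x":2,"y":0,"z":0,"ax":0,"ay":0,"az":0,"gripper":0.82},{"x":2,"y":0,"z":0,"ax":0,"ay":0,"az":0,"gripper":0.82},{"x":0,"y":0,"z":0,"ax":0,"ay":0,"az":0,"gripper":0.82}]}}

```text
clock: 21.45
position: [0.5544, 0.1164, 0.0396]
ee_rot: [1.0, 0.01, -0.0, 0.0]
ft_force: [-2.4, -0.0, 0.5]
grip_width: 0.18
grasp_force: 1.3
```

{"name": "apply_moves", "arguments": {"rows": [{"x":1.5,"y":0,"z":0,"ax":0,"ay":0,"az":0,"gripper":0.82},{"x":1,"y":0,"z":0,"ax":0,"ay":0,"az":0,"gripper":0.82},{"x":0,"y":0,"z":0,"ax":0,"ay":0,"az":0,"gripper":0.82}]}}

```text
clock: 21.7
position: [0.5545, 0.1163, 0.0393]
ee_rot: [1.0, 0.01, -0.003, -0.0]
ft_force: [-13.9, -1.7, 10.4]
grip_width: 0.181
grasp_force: 7.2
```

The slide is hard on its stop: TCP at tray x −41.5, as expected, with 14 N. Retreating for a final look.

{"name": "apply_moves", "arguments": {"rows": [{"x":-5,"y":0,"z":0,"ax":0,"ay":0,"az":0,"gripper":0.82},{"x":-25,"y":0,"z":0,"ax":0,"ay":0,"az":0,"gripper":0.82},{"x":0,"y":0,"z":-40,"ax":0,"ay":0,"az":0,"gripper":0.82},{"x":0,"y":0,"z":-40,"ax":0,"ay":0,"az":0,"gripper":0.82},{"x":-40,"y":0,"z":0,"ax":0,"ay":0,"az":0,"gripper":0.82}]}}

```text
clock: 22.12
position: [0.4963, 0.1162, 0.128]
ee_rot: [1.0, 0.009, 0.008, -0.002]
ft_force: [1.0, 0.6, 2.2]
grip_width: 0.18
grasp_force: 0.0
```

{"name": "apply_moves", "arguments": {"rows": [{"x":-30,"y":0,"z":-20,"ax":0,"ay":0,"az":0,"gripper":0.82},{"x":0,"y":0,"z":0,"ax":0,"ay":0,"az":0,"gripper":0.82},{"x":0,"y":0,"z":0,"ax":0,"ay":0,"az":0,"gripper":0.82}]}}

```text
clock: 22.37
position: [0.4571, 0.1154, 0.1413]
ee_rot: [1.0, 0.011, 0.002, -0.002]
ft_force: [0.5, -0.0, 0.6]
grip_width: 0.182
grasp_force: 0.0
```

Run:
```python
from h import *
plan()
c=save('top','t9.png'); w=save('wrist','w15.png')
a=cv2.resize(c['color'][120:300,170:420],None,fx=2.2,fy=2.2,interpolation=cv2.INTER_CUBIC)
b=w['color'][:200]; b=cv2.resize(b,(550,196))
cv2.imwrite('pics/final.png',np.vstack([a,b])[:,:,::-1])
```

```text
t 22.3667 tray [-138.9   59.3] z 141.3 F [ 0.5 -0.   0.6] w 0.18238006603301074 j7 -1.8382753214479166 head 0.1
```

View pics/final.png

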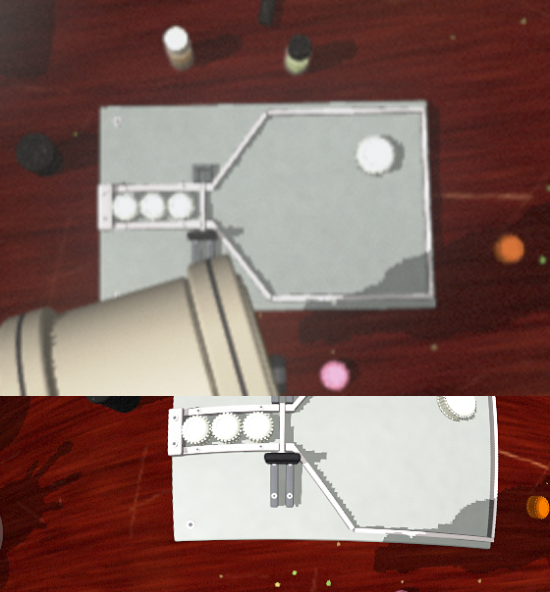

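The three caps are in the track at (125,207), (152,207) and (180,207), and the blade is across it at (203,207). The wide cap is still in the bay at (376,154), and the vials and tub have not moved.

```bash
python3 -c "
from workcell import *
print(hand_in())"
```

```text
the job is handed in; nothing more can be done
None
```

The job is handed in: all three small caps are in the track and the gate slide is fully shut behind them, with the wide cap still in the tray and the vials and tub undisturbed, at about 22 s on the robot's clock.

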